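# Stow the fingerprint kit drawer for the drive

## Robot

A 6-joint arm with a two-finger parallel gripper is mounted at the origin on the work surface. World frame = base frame: x ahead of the robot, y to its left, z up, the work surface at z = 0. Lengths are in m, angles in rad, forces in N, time in s.
With the tool pointing down it reaches from about 0.35 to 0.85 m from the base axis. Payload 8.1 kg.
Tool frame: the origin (TCP) lies at the very end of the fingers, on their centre line; the grasp point (between the pads) lies 19 mm behind it; z points along the fingers, y is the line along which they close (so a half turn about z gives the same grasp; the last joint's range is limited). The gripper opens to 93 mm and grips with 3 to 60 N. Pads are 15 mm wide; open, the fingers measure 128 mm over their backs; the gripper's body (75 mm by 188 mm) begins 65 mm behind the grasp point.
Start: joints at [1.093, 0.13, 1.488, -0, 1.523, -0.085], TCP at [0.23, 0.554, 0.219] pointing down, gripper open.
Joint ranges: [-2.96, 2.96], [-0.89, 2.26], [0.02, 2.5], [-1.34, 4.48], [0, 2.73], [-2.66, 2.66]. Speed limits (rad/s): [2.39, 2.39, 2.79, 3.14, 3.14, 3.14].

## Interface

Orientations are given as a rotation vector (axis times angle).
In Python, from plant import monitor, eyes, ticket gives the robot as it stands.
- The arm moves only by the tool arm_command, never from a script. Its argument "deltas" is a list that holds one entry, the list of rows, each a list of 6 numbers: the shift along the world's x, y, z in cm, then the turn, a rotation vector about the world's x, y, z in degrees. In form: [[[tx, ty, tz, rx, ry, rz], ...]]. A call has 1 to 12 rows; each row shifts and turns the commanded pose from where the row before left it; what a row does not reach is not made up. A row lasts 1/12 s, in which the tool goes at most 41.7 mm and 7.16 degrees, less where a joint would pass 70% of its speed; a pose out of reach is approached as far as the arm can. A call is refused whole if a number of a shift passes 4.17 or a number of a turn 7.16, either way. A call with a gripper value outside its range is refused whole. "gripper" is the opening, from -1 (shut) to 1 (fully open), set as the call begins (left out, the last holds). The fingers move at their own pace and stop on an object; "squeeze" is the grip in N (left out, the last holds). Time passes only in rows, so rows that do not move let the fingers close. It gives the time, the measured TCP pose, the force, the opening and the grip force at its end, in the units of the state.
- monitor.read_state(): the state, without advancing time (a new reading comes with each control period).
- eyes.read_camera(name): name is "scene" or "top" or "wrist"; returns the picture (420x560x3 uint8, blue, green, red); there is no depth.
- eyes.camera_model(name): a dict with "fx", "fy", "cx", "cy" (pixels), "rvec" (rotation vector, rad) and "tvec" (3), from world to camera coordinates, as OpenCV has them. Camera axes: x right, y down, z forward; pixel columns grow to the right and rows downward; lengths in m; the calibration is good to about 2 mm. A picture is of the moment at which its call begins: read the wrist's pose just before it. camera_model takes no time and is no camera call; for the wrist camera it gives the pose at the moment of the call.
- ticket.close_job(): hands the job in; it is judged then, once.
The state is a dict: "t": time; "q": joint angles; "dq": joint speeds; "joint_torque": joint torques, N m; "tool_pos": TCP position; "orientation": TCP orientation; "force": force on the tool from outside, world axes, zero at the start; "wrist_torque": the same for the moment, N m; "opening": finger opening in m; "gripper_force": force on a finger pad.
Only numpy, scipy, OpenCV 4.12 (cv2) and the standard library are available. Lean on these libraries where they do the work, as an engineer would, in place of code of your own. Each camera call takes 0.05 s, during which the arm holds its last target. There are 200 camera calls.

## Task

Stow the fingerprint kit for the drive: lay the large backing frame on the flat ribbed rubber pad, lengthways with the pad and centred on it, then the small backing frame centred on the large one and lengthways with it, and then stand the silver magnifier upright in the middle of the small frame. Also stand the green reagent bottle upright in the wide cup and the zinc brush tube upright in the narrow cup, before, between or after those. Set each thing down without dropping it or knocking it over, and leave the powder jar and the tape roll where they are.

Things in the scene. Friction and masses are not known exactly. Their poses are not given: they have to be found in the camera images.
- large_frame: Large lift backing frame: white plastic border with a black backing card inlaid flush, a solid slab 102 (its x) x 52 (its y) x 10 mm thick, about 55 g, loose, lying flat on the drawer floor. Origin: centre of the underside. Long side along its x axis (both ends alike); grip it across its 52 mm width (its y), fingertips about 2 mm above the floor.
- small_frame: Small lift backing frame: same make, a solid slab 76 (its x) x 40 (its y) x 10 mm thick, about 30 g, loose, lying flat. Origin: centre of the underside. Long side along its x axis; grip it across its 40 mm width (along its y).
- magnifier: Silver-bodied stand magnifier (loupe), standing upright, lens on top: round, foot 38 mm diameter (up to 8 mm height), waist 33 mm diameter (12 to 34 mm), knurled head 40 mm diameter from 38 to 54 mm height, lens dome to 57 mm; about 85 g, loose. Origin: centre of the underside; z axis up through the lens.
- bottle: Green glass reagent bottle with a white paper band and a black cap, standing upright: round body 50 mm diameter up to 58 mm height, then a shoulder, black cap 28 mm diameter from 70 to 88 mm height (the top); about 160 g, loose. Origin: centre of the underside; z axis up through the cap.
- brush_tube: Zinc brush tube, a slim grey metal cylinder standing upright: 30 mm diameter, knurled cap 31 mm diameter from 70 mm to the top at 95 mm; about 70 g, loose. Origin: centre of the underside; z axis up through the cap.
- stack_pad: Flat drawer insert, fixed: dark steel plate faced with ribbed rubber, 124 (its x) x 78 (its y) x 6 mm high, no rim; the stack goes here. Origin: centre of its underside; long side along its x axis. The flat steel drawer floor is 12 mm above the bench, inside x 0.375 to 0.785 m, y -0.435 to 0.435 m; its front (robot side) rises 84 mm above the bench, the other walls 58 mm.
- wide_cup: Wide drawer insert, fixed: open black round cup for the bottle, outside 72 mm, inside 64 mm diameter, 36 mm high, its inner floor 5 mm above the origin. Origin: centre of its underside, on the drawer floor; z up.
- narrow_cup: Narrow drawer insert, fixed: open black round cup for the brush tube, outside 52 mm, inside 44 mm diameter, 36 mm high, its inner floor 5 mm above the origin. Origin: centre of its underside, on the drawer floor; z up.
- powder_jar: Bystander: low amber powder jar with a black screw lid, 63 mm diameter, 46 mm high, about 120 g, loose. Origin: centre of the underside. Not to be shifted. Other small kit, up to 30 mm high, lies along the drawer's far and side walls; beyond the drawer stands its cabinet, 135 mm high, with stock on top.
- tape_roll: Bystander: grey roll of lifting tape lying flat, a ring 72 mm outside and 46 mm inside diameter, 25 mm high, about 90 g, loose. Origin: centre of the underside. Not to be shifted. The ten listed things stand on the drawer floor in no fixed order, at least 120 mm apart centre to centre.
Not all that is in view belongs to the job. What is shaped like the small_frame but purple is not meant.

How it is judged:
By the outcome, as a careful person would: the job done as asked, in the order asked, and still so for the second after the job is handed in, with the robot touching nothing.
It also fails if it takes over 131 s, if anything falls off the work surface, if the arm or the gripper's body presses on something with over 40 N, if the wrist force passes 120 N, or if a joint passes its speed limit or range.

## Working session

There is one attempt and no reset: what is moved stays moved. The work goes in short steps, Python scripts to look and compute and a tool call to move; the robot and the scene stay as the last step left them, time stands still between calls to the robot, and variables do not carry over. Pictures are saved under pics/ and viewed, at most 14 in all, crops included, and the job is handed in when it is done.

Besides the shell and the picture viewer there is one more tool, called as name([rows], argument=value, ...), one row to a line, values as JSON. arm_command: Moves the arm, as the interface text tells. Its arguments: {"type":"object","properties":{"deltas":{"type":"array"},"gripper":{"type":"number"},"squeeze":{"type":"number"}},"required":["deltas"]}

```bash
ls; mkdir -p pics
python3 - <<'E'
from plant import monitor, eyes
import cv2
s=monitor.read_state(); print(s)
for n in ("top","scene"):
    im=eyes.read_camera(n); cv2.imwrite(f"pics/{n}0.png",im); print(n,eyes.camera_model(n))
im=cv2.imread("pics/top0.png"); cv2.imwrite("pics/top0b.png",cv2.resize(im,(800,600),interpolation=cv2.INTER_CUBIC))
E
```

```text
pics
{'t': 0.0, 'q': array([ 1.09259287e+00,  1.31158849e-01,  1.48928324e+00,  3.52792481e-05,
        1.52299137e+00, -8.53955848e-02]), 'dq': array([ 0.00064708, -0.00081864,  0.00029466,  0.00033372, -0.0008572 ,
        0.00205602]), 'joint_torque': array([-2.11569539e-03, -5.59848404e+01, -4.91747546e+01,  7.65760057e-02,
        3.52451031e-02, -5.27235693e-05]), 'tool_pos': array([0.22937177, 0.55380969, 0.21758666]), 'orientation': array([-6.12957832e-01, -3.08065752e+00,  2.76159854e-03]), 'force': array([ 0.1208054 , -0.57758909,  1.04523282]), 'wrist_torque': array([-0.0300513 ,  0.04337406, -0.0359945 ]), 'gripper_force': 0.0, 'opening': 0.09308580949219587}
top {'fx': 502.92916173684097, 'fy': 502.92916173684097, 'cx': 288.08446996375693, 'cy': 213.40145613803875, 'rvec': array([ 2.15525995, -2.10183856,  0.21151874]), 'tvec': array([-0.00661853,  0.39773196,  0.9982958 ])}
scene {'fx': 383.26488631626916, 'fy': 383.26488631626916, 'cx': 278.210777591525, 'cy': 210.34892823583397, 'rvec': array([ 2.3094521 ,  0.67117743, -0.29154979]), 'tvec': array([-0.35505412, -0.10802456,  1.20746318])}
```

View pics/top0b.png

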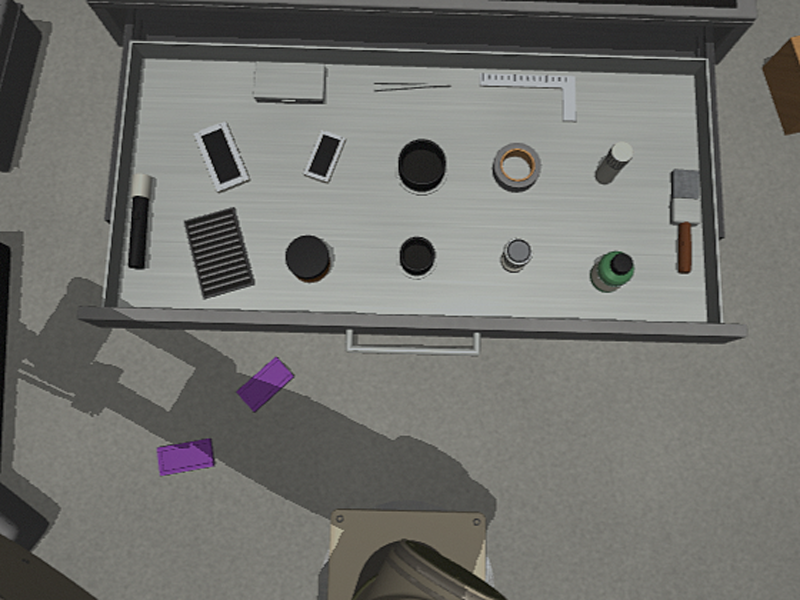

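View pics/scene0.png

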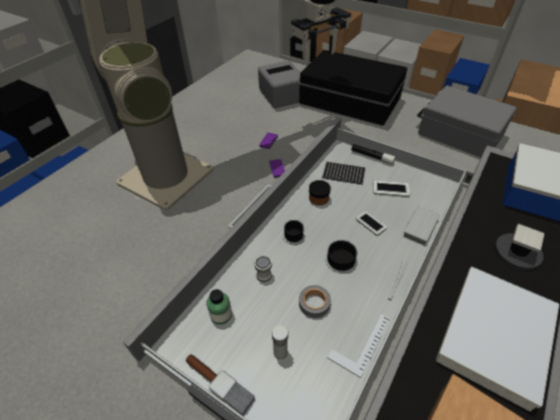

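The top view (800x600) shows, as candidates:
- **Frames:** large at (222,156), small at (324,156). The purple lookalikes at (265,384) and (186,457) are outside the drawer, so I reject them.
- **Stack pad:** (219,252).
- **Cups:** wide at (422,165), narrow at (417,256). The jar lid at (308,258) and tape at (517,167) could be mistaken for cups.
- **Tube:** (617,160). The black/white marker at (141,220) is not it.
- **Magnifier and bottle:** magnifier (516,253), bottle (613,270).

Next I'll measure them with close crops.

```bash
cat > h.py <<'E'
import numpy as np, cv2
from plant import monitor, eyes
def ray(cam,px,z):
    R=cv2.Rodrigues(np.array(cam["rvec"]))[0]; t=np.array(cam["tvec"])
    C=-R.T@t; px=np.atleast_2d(px)
    d=np.c_[(px[:,0]-cam["cx"])/cam["fx"],(px[:,1]-cam["cy"])/cam["fy"],np.ones(len(px))]@R
    return C+d*((z-C[2])/d[:,2])[:,None]
def proj(cam,P):
    K=np.array([[cam["fx"],0,cam["cx"]],[0,cam["fy"],cam["cy"]],[0,0,1]])
    return cv2.projectPoints(np.atleast_2d(np.float64(P)),np.array(cam["rvec"]),np.array(cam["tvec"]),K,None)[0][:,0]
def rect(cam,im,c,z,half=30,th=80,k=3):
    "dark blob nearest image point c -> centre, long-axis angle(deg), size at height z"
    g=cv2.cvtColor(im,cv2.COLOR_BGR2GRAY); x0,y0=int(c[0]-half),int(c[1]-half); x0=max(x0,0);y0=max(y0,0)
    m=(g[y0:y0+2*half,x0:x0+2*half]<th).astype(np.uint8)
    m=cv2.morphologyEx(m,cv2.MORPH_CLOSE,np.ones((k,k)))
    n,l,st,ce=cv2.connectedComponentsWithStats(m)
    i=1+np.argmin(np.hypot(*(ce[1:]+[x0,y0]-c).T)+(st[1:,4]<40)*1e3)
    v,u=np.nonzero(l==i); W=ray(cam,np.c_[u+x0,v+y0],z)[:,:2]
    (cx,cy),(w,h),a=cv2.minAreaRect((W*1000).astype(np.float32))
    if w<h: a+=90; w,h=h,w
    return (cx,cy),W.mean(0)*1000,round((a+90)%180-90,1),(w,h)
E
python3 - <<'E'
from h import *
im=cv2.imread("pics/top0.png"); cam=eyes.camera_model("top"); s=.7
for n,c,z,th,half in (("large",(222,156),.022,70,24),("small",(324,156),.022,70,22),("pad",(219,252),.018,110,36),("wide",(422,162),.048,70,30),("narrow",(417,254),.048,70,24)):
    print(n,rect(cam,im,np.array(c)*s,z,half,th,7 if n=="pad" else 3))
for n,c,z in (("magn",(517,246),.069),("cap",(622,264),.100),("tube",(622,150),.107),("jar",(307,257),.058),("tape",(517,167),.037)):
    print(n,ray(cam,np.array(c)*s,z)*1000)
a=cv2.resize(im[75:220,120:310],(800,600)); 
a=cv2.resize(im[75:225,120:320],(800,600),interpolation=cv2.INTER_CUBIC); cv2.imwrite("pics/l.png",a)
a=cv2.resize(im[75:225,270:470],(800,600),interpolation=cv2.INTER_CUBIC); cv2.imwrite("pics/r.png",a)
E
```

```text
large ((623.9061889648438, 298.88934326171875), array([623.58592038, 298.70432971]), 24.7, (82.3074722290039, 32.83513641357422))
small ((629.0269775390625, 142.1985626220703), array([628.98389536, 142.16806952]), -18.2, (61.84427261352539, 26.13584327697754))
pad ((470.7477111816406, 290.89630126953125), array([472.58232945, 291.70035603]), 18.1, (131.1681671142578, 78.72578430175781))
wide ((607.0860595703125, -6.224979400634766), array([607.22119783,  -5.81733895]), 1.6, (78.26373291015625, 67.85637664794922))
narrow ((468.30438232421875, -1.9130287170410156), array([468.61522269,  -1.77593591]), 1.5, (55.33613586425781, 47.573036193847656))
magn [[ 480.83052814 -144.14329429   69.        ]]
cap [[ 450.60541883 -283.52080005  100.        ]]
tube [[ 613.81739108 -286.40981359  107.        ]]
jar [[459.38539387 154.35603852  58.        ]]
tape [[ 612.22688288 -149.66182277   37.        ]]
```

View pics/l.png

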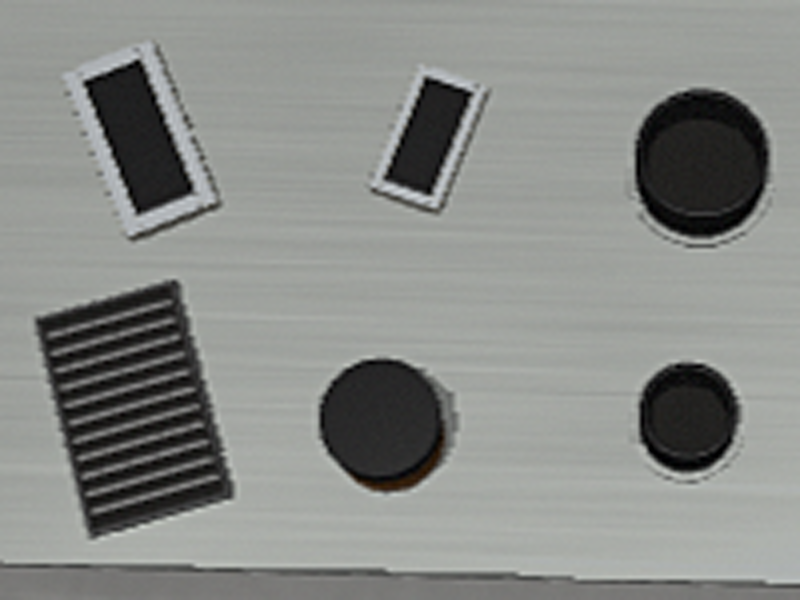

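View pics/r.png

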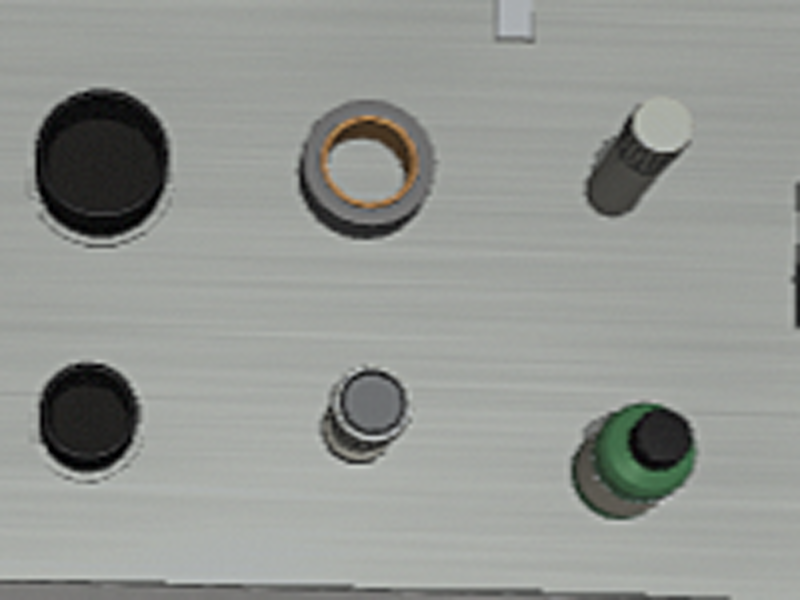

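Both crops confirm the picks. In the left crop: white/black frames with corners (65,75), (152,42), (217,205), (133,238) and (422,65), (488,88), (438,212), (371,188), and the ribbed pad at (135,410). In the right crop: tube top (663,124), cap (661,437), magnifier lens (373,402). I'll compute these and move for a wrist view.

Run:
```python
from h import *
cam=eyes.camera_model("top")
def L(p): return (np.array(p,float)+.5)/4-.5+[120,75]
def R(p): return (np.array(p,float)+.5)/4-.5+[270,75]
for n,p,z in (("large",[(65,75),(152,42),(217,205),(133,238)],.022),("small",[(422,65),(488,88),(438,212),(371,188)],.022),("pad",[(37,320),(178,282),(232,495),(92,537)],.018)):
    W=ray(cam,L(p),z)[:,:2]*1000; a=W[0]-W[3]+W[1]-W[2]; print(n,W.mean(0).round(1),np.degrees(np.arctan2(a[1],a[0])).round(1),np.linalg.norm(a)/2)
for n,p,z in (("wide",L((702,154)),.048),("narrow",L((690,411)),.048),("jar",L((381,418)),.058),("magn",R((372,402)),.068),("cap",R((661,437)),.1),("tube",R((663,124)),.107)): print(n,(ray(cam,p,z)*1000).round(1))
```

```text
large [622.1 296.9] 24.8 101.63546535761814
small [627.6 141.1] -18.5 75.66060683417982
pad [473.5 290.7] 17.8 122.39816334495103
wide [[612.1  -6.3  48. ]]
narrow [[471.7  -3.1  48. ]]
jar [[461.  154.5  58. ]]
magn [[ 475.  -145.8   68. ]]
cap [[ 452.4 -282.5  100. ]]
tube [[ 612.5 -286.3  107. ]]
```

arm_command([
  [[2.2,-2.1,0.9,0,0,2],[2.2,-2.1,0.9,0,0,2],[2.2,-2.1,0.9,0,0,2],[2.2,-2.1,0.9,0,0,2],[2.2,-2.1,0.9,0,0,2],[2.2,-2.1,0.9,0,0,2],[2.2,-2.1,0.9,0,0,2],[2.2,-2.1,0.9,0,0,2],[2.2,-2.1,0.9,0,0,2],[2.2,-2.1,0.9,0,0,2],[2.2,-2.1,0.9,0,0,2],[0,0,0,0,0,0]],
])

```text
t: 1.1
tool_pos: [0.4754, 0.3197, 0.3191]
orientation: [0.017, 3.139, -0.001]
force: [0.9, -0.4, 0.8]
opening: 0.0932
gripper_force: 0.0
```

Run:
```python
from h import *
s=monitor.read_state(); print(s["t"],s["tool_pos"],s["orientation"],s["q"])
im=eyes.read_camera("wrist"); c=eyes.camera_model("wrist"); print(c); cv2.imwrite("pics/w1.png",im)
R=cv2.Rodrigues(c["rvec"])[0]; print(-R.T@c["tvec"],R)
```

```text
1.1 [0.47535076 0.31974779 0.31910923] [ 1.74051975e-02  3.13855560e+00 -1.10753922e-03] [ 0.50401818  0.03542335  1.40728294 -0.00209044  1.69662144 -1.05595173]
{'fx': 343.2892160423421, 'fy': 343.2892160423421, 'cx': 283.75035271865084, 'cy': 206.96172103757715, 'rvec': array([-2.07702826, -2.05162668, -0.3028494 ]), 'tvec': array([-0.32690786, -0.51247187,  0.35139244])}
[0.39359532 0.32158451 0.48439544] [[ 0.01213078  0.99992572  0.00118212]
 [ 0.95761984 -0.01195776  0.28778681]
 [ 0.28777957 -0.00235906 -0.95769377]]
```

View pics/w1.png

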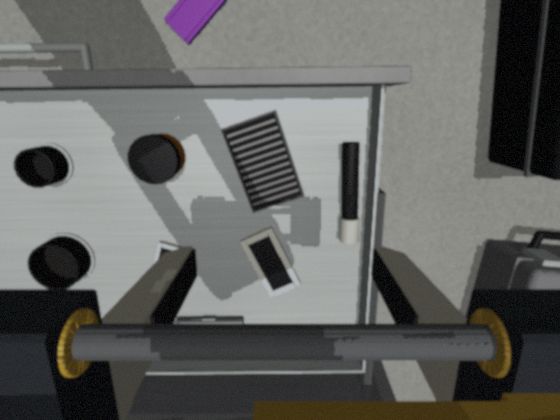

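Wrist view: pad corners (222,127), (275,111), (303,195), (255,211). Large frame: (241,238), (271,227), (299,287), (270,296). The fingers frame the bottom of the picture.

Run:
```python
from h import *
c=eyes.camera_model("wrist"); im=cv2.imread("pics/w1.png")
for n,p,z in (("large",[(241,238),(271,227),(299,287),(270,296)],.022),("pad",[(222,127),(275,111),(303,195),(255,211)],.018)):
    W=ray(c,p,z)[:,:2]*1000; a=W[0]-W[3]+W[1]-W[2]; print(n,W.mean(0).round(1),np.degrees(np.arctan2(a[1],a[0])).round(1),np.linalg.norm(a)/2)
print(rect(c,im,np.array((270,262)),.022,40,55)); print(rect(c,im,np.array((263,161)),.018,60,100,7))
a=cv2.resize(im[100:310,140:420],(800,600),interpolation=cv2.INTER_CUBIC); cv2.imwrite("pics/w1c.png",a)
```

```text
large [618.5 299.9] -157.5 104.15959233872216
pad [470.1 294.4] -161.7 121.8013357592696
((619.591064453125, 299.6072692871094), array([618.41807834, 299.17096833]), 24.7, (78.76480865478516, 30.68895149230957))
((471.9772644042969, 292.9767150878906), array([469.68640972, 292.55685136]), 18.0, (122.46824645996094, 76.58143615722656))
```

View pics/w1c.png

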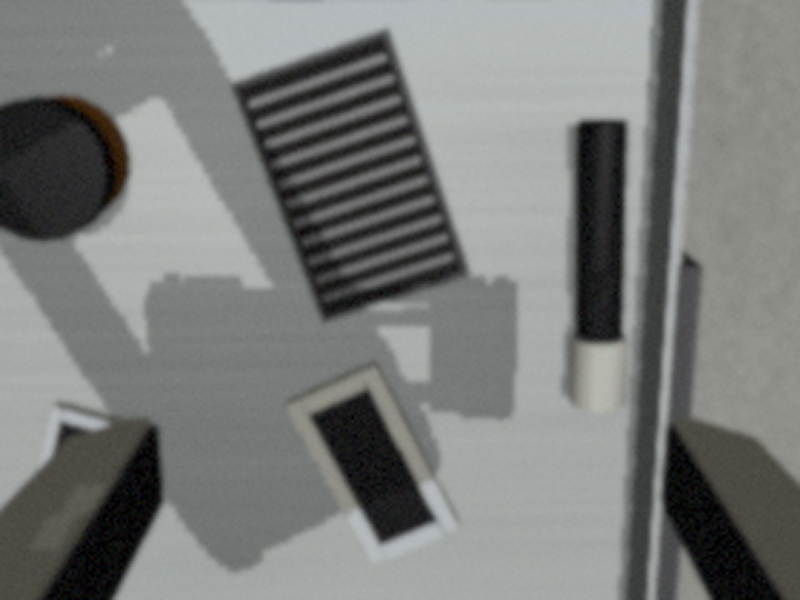

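arm_command([
  [[1.45,-0.22,-2.6,0,0,2.5],[1.45,-0.22,-2.6,0,0,2.5],[1.45,-0.22,-2.6,0,0,2.5],[1.45,-0.22,-2.6,0,0,2.5],[1.45,-0.22,-2.6,0,0,2.5],[1.45,-0.22,-2.6,0,0,2.5],[1.45,-0.22,-2.6,0,0,2.5],[1.45,-0.22,-2.6,0,0,2.5],[1.45,-0.22,-2.6,0,0,2.5],[1.45,-0.22,-2.6,0,0,2.5],[0,0,0,0,0,0],[0,0,0,0,0,0]],
], gripper=0.5)

```text
t: 2.15
tool_pos: [0.614, 0.3012, 0.0542]
orientation: [0.663, -3.064, 0.001]
force: [0.2, 0.2, 0.6]
opening: 0.0695
gripper_force: 0.0
```

```bash
cat >> h.py <<'E'
from scipy.spatial.transform import Rotation as Ro
def st():
    s=monitor.read_state(); y=Ro.from_rotvec(s["orientation"]).as_matrix()
    print(round(s["t"],2),"tcp",(s["tool_pos"]*1000).round(1),"close",round(np.degrees(np.arctan2(y[1,1],y[0,1]))%180,2),"tilt",(y[:2,2]*57.3).round(2),"F",s["force"].round(1),"open",round(s["opening"]*1000,1),s["gripper_force"],"q6",s["q"][5].round(2))
    return s
E
python3 - <<'E'
from h import *
st()
im=eyes.read_camera("wrist"); cv2.imwrite("pics/w2.png",im); st()
E
```

```text
2.15 tcp [614.  301.2  54.2] close 114.43 tilt [-0.34 -0.11] F [0.2 0.2 0.6] open 69.5 0.0 q6 -1.62
2.2 tcp [615.2 302.   56.9] close 114.44 tilt [-0.13 -0.03] F [-0.6 -0.3  1. ] open 69.8 0.0 q6 -1.62
```

View pics/w2.png

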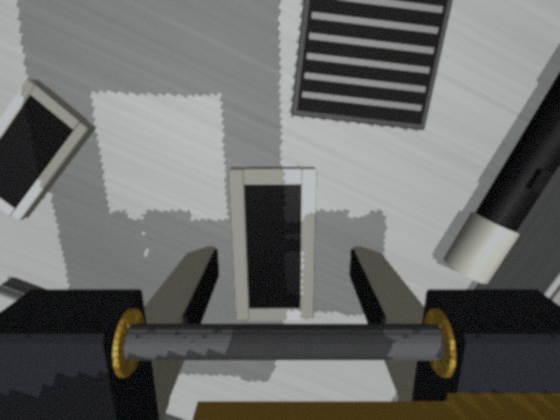

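The large frame lies between the open fingers, with corners (231,169), (316,168), (313,317), (236,319). The pad's near end is at (294,113)–(424,128).

Run:
```python
from h import *
c=eyes.camera_model("wrist");s=st()
W=ray(c,[(231,169),(316,168),(313,317),(236,319)],.022)[:,:2]*1000; a=W[0]-W[3]+W[1]-W[2]; print(W.mean(0).round(1),np.degrees(np.arctan2(-a[1],-a[0])).round(1),np.linalg.norm(a)/2, np.linalg.norm(W[0]-W[1]))
a=ray(c,[(294,113),(424,128)],.018)*1000; d=a[1]-a[0]; print(a,np.degrees(np.arctan2(d[1],d[0])),np.linalg.norm(d))
R=cv2.Rodrigues(c["rvec"])[0]
```

```text
2.2 tcp [615.2 302.   56.9] close 114.44 tilt [-0.13 -0.03] F [-0.6 -0.3  1. ] open 69.8 0.0 q6 -1.62
[624.8 298.8] 24.3 102.23047939170215 50.35444845503529
[[544.49918752 275.57938372  18.        ]
 [520.69726406 348.35027971  18.        ]] 108.11189889332691 76.56457968772736
```

arm_command([
  [[0.2,-0.08,-1.1,0,0,0],[0.2,-0.08,-1.1,0,0,0],[0.2,-0.09,-1.1,0,0,0],[0,0,-0.6,0,0,0],[0,0,-0.4,0,0,0],[0,0,0,0,0,0],[0,0,0,0,0,0]],
])

```text
t: 2.78
tool_pos: [0.6224, 0.2988, 0.0144]
orientation: [0.666, -3.07, 0.0]
force: [-0.2, 0.2, -0.0]
opening: 0.0699
gripper_force: 0.0
```

arm_command([
  [[0,0,0,0,0,0],[0,0,0,0,0,0],[0,0,0,0,0,0],[0,0,0,0,0,0],[0,0,0,0,0,0],[0,0,0,0,0,0]],
], gripper=-1, squeeze=20)

```text
t: 3.28
tool_pos: [0.623, 0.299, 0.0152]
orientation: [-0.666, 3.069, 0.0]
force: [0.7, 0.0, 2.7]
opening: 0.0519
gripper_force: 20.0
```

arm_command([
  [[0,0,1.5,0,0,0],[0,0,1.5,0,0,0],[-1.45,-0.06,1,0,0,-0.65],[-1.5,-0.06,0,0,0,-0.65],[-1.5,-0.06,0,0,0,-0.65],[-1.5,-0.06,0,0,0,-0.65],[-1.5,-0.06,0,0,0,-0.65],[-1.5,-0.06,0,0,0,-0.65],[-1.5,-0.06,0,0,0,-0.65],[-1.5,-0.06,0,0,0,-0.65],[-1.5,-0.06,0,0,0,-0.65],[-1.5,-0.06,0,0,0,-0.65]],
])

```text
t: 4.28
tool_pos: [0.4732, 0.2931, 0.0566]
orientation: [-0.49, 3.101, 0.001]
force: [-0.4, -0.0, -0.8]
opening: 0.0516
gripper_force: 20.0
```

arm_command([
  [[0,0,-1,0,0,0],[0,0,-0.9,0,0,0],[0,0,0,0,0,0],[0,0,0,0,0,0]],
])

```text
t: 4.62
tool_pos: [0.4733, 0.2925, 0.035]
orientation: [0.491, -3.102, 0.001]
force: [-0.9, 0.1, -0.9]
opening: 0.0515
gripper_force: 20.0
```

Run:
```python
from h import *
st()
im=eyes.read_camera("wrist"); cv2.imwrite("pics/w3.png",im)
cv2.imwrite("pics/w3c.png",cv2.resize(im[110:350,140:460],(800,600),interpolation=cv2.INTER_CUBIC))
```

```text
4.62 tcp [473.3 292.5  35. ] close 107.99 tilt [-0.06 -0.04] F [-0.9  0.1 -0.9] open 51.5 19.999565184116364 q6 -1.42
```

View pics/w3c.png

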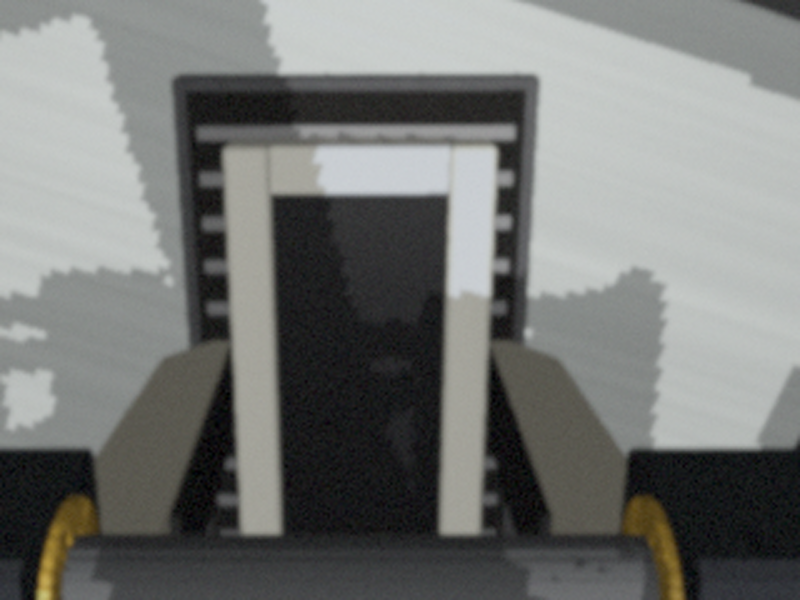

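The frame sits parallel over the pad. Crop corners: pad (177,77), (536,77); frame (223,145), (498,146).

Run:
```python
from h import *
c=eyes.camera_model("wrist"); s=st()
f=lambda p:np.array(p)*.4+[140,110]-.3
u=np.array([np.cos(np.radians(18)),np.sin(np.radians(18))]); v=np.array([-u[1],u[0]])
for n,p,z,h in (("pad",[(177,77),(536,77)],.018,62),("frame",[(223,145),(498,146)],.0418,51),):
    W=ray(c,f(p),z)[:,:2]*1000; d=W[1]-W[0]; m=W.mean(0)+u*h; print(n,m,np.linalg.norm(d),np.degrees(np.arctan2(d[1],d[0]))%180,"rel tcp along/across",(m-s["tool_pos"][:2]*1000)@u,(m-s["tool_pos"][:2]*1000)@v)
```

```text
4.67 tcp [473.6 292.6  35.4] close 107.98 tilt [-0.02 -0.02] F [-0.2 -0.  -0.8] open 51.6 19.999589323997498 q6 -1.42
pad [474.3928736  291.36199312] 75.84007055990884 107.99577643322937 rel tcp along/across 0.3392044425285512 -1.4282343522196406
frame [473.51384983 291.92518013] 51.73966011342611 107.7798175952688 rel tcp along/across -0.3227624904410257 -0.6209783908266837
```

arm_command([
  [[0.07,-0.05,-0.5,0,0,0],[0,0,-0.5,0,0,0],[0,0,-0.25,0,0,0],[0,0,-0.17,0,0,0],[0,0,0,0,0,0],[0,0,0,0,0,0]],
])

```text
t: 5.17
tool_pos: [0.4739, 0.2923, 0.0213]
orientation: [0.491, -3.103, 0.0]
force: [0.0, 0.4, -0.8]
opening: 0.0512
gripper_force: 20.0
```

arm_command([
  [[0,0,0,0,0,0],[0,0,0,0,0,0],[0,0,0,0,0,0],[0,0,0,0,0,0]],
], gripper=0.35)

```text
t: 5.5
tool_pos: [0.4739, 0.2924, 0.0215]
orientation: [-0.491, 3.103, 0.0]
force: [-0.4, 0.1, 0.1]
opening: 0.0624
gripper_force: 0.0
```

arm_command([
  [[0,0,1,0,0,0],[0,0,2,0,0,0],[1,-1,3,0,0,-3.65],[1.8,-1.75,1,0,0,-4.1],[1.8,-1.75,0,0,0,-4.1],[1.8,-1.75,0,0,0,-4.1],[1.8,-1.75,0,0,0,-4.1],[1.8,-1.75,0,0,0,-4.1],[1.8,-1.75,0,0,0,-4.1],[1.8,-1.75,0,0,0,-4.1],[1.8,-1.75,-1.5,0,0,-4.2],[0,0,-1.5,0,0,0]],
])

```text
t: 6.5
tool_pos: [0.6323, 0.1389, 0.0639]
orientation: [0.517, 3.093, 0.001]
force: [0.0, 1.0, -0.5]
opening: 0.0628
gripper_force: 0.0
```

arm_command([
  [[0,0,0,0,0,0],[0,0,0,0,0,0]],
])

```text
t: 6.67
tool_pos: [0.6268, 0.1422, 0.0609]
orientation: [-0.506, -3.098, 0.001]
force: [-1.5, 0.0, 0.3]
opening: 0.0628
gripper_force: 0.0
```

Run:
```python
from h import *
st()
im=eyes.read_camera("wrist"); cv2.imwrite("pics/w4.png",im)
t=eyes.read_camera("top"); cv2.imwrite("pics/t4.png",t)
a=cv2.resize(im[110:350,100:420],(560,420),interpolation=cv2.INTER_CUBIC)
b=cv2.resize(t[140:220,120:190],(240,274),interpolation=cv2.INTER_CUBIC)
o=np.zeros((420,800,3),np.uint8); o[:,:560]=a; o[:274,560:]=b; cv2.imwrite("pics/m4.png",o)
```

```text
6.67 tcp [626.8 142.2  60.9] close 71.45 tilt [-0.14 -0.01] F [-1.5  0.   0.3] open 62.8 0.0 q6 -1.1
```

View pics/m4.png

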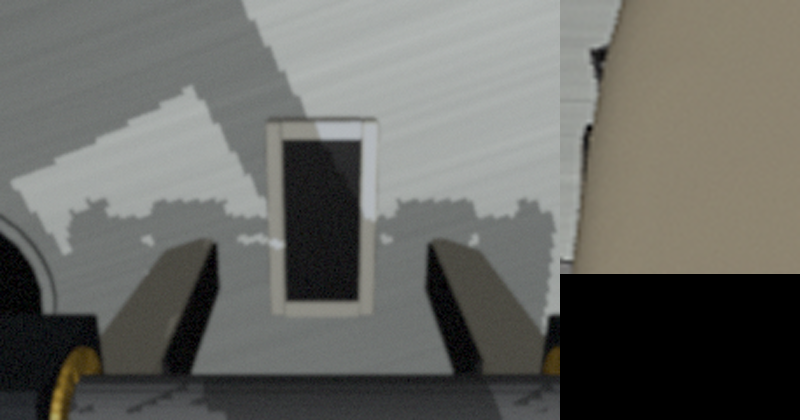

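The small frame is between the fingers, crop corners (266,122), (378,122), (372,316), (272,316). In the top view the arm hides the pad.

Run:
```python
from h import *
c=eyes.camera_model("wrist"); s=st()
p=np.array([(266,122),(378,122),(372,316),(272,316)])*.5714+[100,110]-.2
W=ray(c,p,.022)[:,:2]*1000; a=W[3]-W[0]+W[2]-W[1]; print(W.mean(0),np.degrees(np.arctan2(a[1],a[0])),np.linalg.norm(a)/2,np.linalg.norm(W[0]-W[1]))
```

```text
6.77 tcp [627.8 143.   62.6] close 71.51 tilt [0.03 0.02] F [ 0.1  0.6 -0. ] open 62.8 0.0 q6 -1.1
[630.59776249 141.62127663] -18.468011028629036 76.66276486099635 39.3114470014768
```

arm_command([
  [[0.2,-0.1,-1.2,0,0,0],[0,0,-1.3,0,0,0],[0,0,-1.2,0,0,0],[0,0,-0.7,0,0,0],[0,0,-0.4,0,0,0],[0,0,0,0,0,0],[0,0,0,0,0,0]],
])

```text
t: 7.35
tool_pos: [0.6294, 0.1414, 0.0128]
orientation: [-0.506, -3.1, 0.0]
force: [-0.3, 0.3, 0.2]
opening: 0.0628
gripper_force: 0.0
```

arm_command([
  [[0,0,0,0,0,0],[0,0,0,0,0,0],[0,0,0,0,0,0],[0,0,0,0,0,0],[0,0,0,0,0,0],[0,0,0,0,0,0]],
], gripper=-1, squeeze=20)

```text
t: 7.85
tool_pos: [0.6298, 0.1413, 0.0134]
orientation: [-0.506, -3.1, 0.0]
force: [0.1, 0.1, -0.2]
opening: 0.0394
gripper_force: 20.0
```

```bash
python3 -c "
from h import *
st()"
```

```text
7.85 tcp [629.8 141.3  13.4] close 71.45 tilt [-0. -0.] F [ 0.1  0.1 -0.2] open 39.4 19.999752938747406 q6 -1.11
```

arm_command([
  [[0,0,1.5,0,0,0],[0,0,2,0,0,0],[-1.5,1.5,2,0,0,3.5],[-1.7,1.6,0,0,0,4],[-1.8,1.7,0,0,0,4],[-1.8,1.7,0,0,0,4],[-1.8,1.7,0,0,0,4],[-1.8,1.7,0,0,0,4],[-1.8,1.7,0,0,0,4],[-1.7,1.7,0,0,0,4.5],[-1.7,1.8,0,0,0,4.5],[0,0,-1,0,0,0]],
])

```text
t: 8.85
tool_pos: [0.4729, 0.2959, 0.0615]
orientation: [-0.501, 3.098, 0.004]
force: [0.2, 0.1, -0.3]
opening: 0.0397
gripper_force: 20.0
```

arm_command([
  [[0,0,-0.9,0,0,0],[0,0,-0.4,0,0,0],[0,0,0,0,0,0],[0,0,0,0,0,0]],
])

```text
t: 9.18
tool_pos: [0.4741, 0.2913, 0.045]
orientation: [0.487, -3.103, 0.001]
force: [0.1, 0.2, -1.0]
opening: 0.0398
gripper_force: 20.0
```

Run:
```python
from h import *
st()
im=eyes.read_camera("wrist"); cv2.imwrite("pics/w5.png",im)
cv2.imwrite("pics/w5c.png",cv2.resize(im[110:350,140:460],(800,600),interpolation=cv2.INTER_CUBIC)); st()
```

```text
9.18 tcp [474.1 291.3  45. ] close 107.83 tilt [-0.05 -0.04] F [ 0.1  0.2 -1. ] open 39.8 19.999724328517914 q6 -1.42
9.23 tcp [474.5 291.6  45.4] close 107.84 tilt [-0.01 -0.02] F [ 0.2 -0.5 -0.3] open 39.9 19.999703764915466 q6 -1.42
```

View pics/w5c.png

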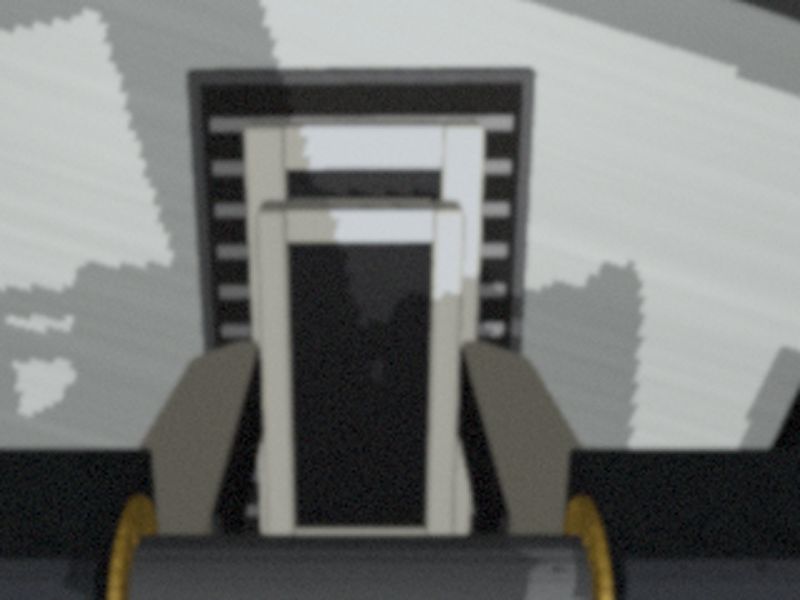

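The large frame is centred on the pad and the small one is above it. Crop corners: pad (189,70), (533,70); large (245,127), (485,125); small (262,208), (461,208).

Run:
```python
from h import *
c=eyes.camera_model("wrist"); s=st()
f=lambda p:np.array(p)*.4+[140,110]-.3
u=np.array([np.cos(np.radians(18)),np.sin(np.radians(18))]); v=np.array([-u[1],u[0]])
for n,p,z,h in (("pad",[(189,70),(533,70)],.018,62),("large",[(245,127),(485,125)],.028,51),("small",[(262,208),(461,208)],.054,38)):
    W=ray(c,f(p),z)[:,:2]*1000; d=W[1]-W[0]; m=W.mean(0)+u*h; r=m-s["tool_pos"][:2]*1000; print(n,m,np.linalg.norm(d),np.degrees(np.arctan2(d[1],d[0]))%180,"rel tcp",r@u,r@v)
```

```text
9.23 tcp [474.5 291.6  45.4] close 107.84 tilt [-0.01 -0.02] F [ 0.2 -0.5 -0.3] open 39.9 19.999703764915466 q6 -1.42
pad [474.34790656 291.20019312] 76.4563546339258 107.85619788032203 rel tcp -0.21324570257138814 -0.3011212939320009
large [474.02300068 291.93642786] 51.54019025988158 108.33052798556096 rel tcp -0.2947405133420046 0.49948099109672295
small [472.87105431 290.68042532] 37.72512789505446 107.84478319091163 rel tcp -1.7784327408403757 -0.3390774038207985
```

arm_command([
  [[0.1,0.07,-0.5,0,0,0],[0,0,-0.5,0,0,0],[0,0,-0.35,0,0,0],[0,0,-0.23,0,0,0],[0,0,0,0,0,0],[0,0,0,0,0,0],[0,0,0,0,0,0]],
])

```text
t: 9.82
tool_pos: [0.4748, 0.293, 0.0295]
orientation: [0.49, -3.103, 0.0]
force: [0.2, -0.5, 0.3]
opening: 0.0398
gripper_force: 20.0
```

arm_command([
  [[0,0,0,0,0,0],[0,0,0,0,0,0],[0,0,0,0,0,0],[0,0,0,0,0,0]],
], gripper=0.1)

```text
t: 10.15
tool_pos: [0.4749, 0.2931, 0.0297]
orientation: [-0.49, 3.103, 0.0]
force: [-0.7, 0.3, -0.7]
opening: 0.051
gripper_force: 0.0
```

arm_command([
  [[0,0,0.7,0,0,0],[0,0,1.5,0,0,0],[0,0,3,0,0,0],[0,-1.5,3,0,0,0],[0,-3.4,1,0,0,-2],[0,-3.7,0,0,0,-2],[0,-3.7,0,0,0,-2],[0,-3.7,0,0,0,-2],[0,-3.7,0,0,0,-2],[0,-3.7,0,0,0,-2],[0,-3.7,0,0,0,-2],[0,-3.7,0,0,0,-2]],
])

```text
t: 11.15
tool_pos: [0.4747, -0.0167, 0.1225]
orientation: [-0.051, 3.14, -0.0]
force: [0.2, -0.0, -1.0]
opening: 0.0512
gripper_force: 0.0
```

arm_command([
  [[0,-3.7,0,0,0,-2],[0,-3.7,0,0,0,0],[0,-3.3,0,0,0,0],[0,-2,0,0,0,0],[0,0,0,0,0,0],[0,0,0,0,0,0],[0,0,0,0,0,0]],
], gripper=0.45)

```text
t: 11.73
tool_pos: [0.4748, -0.1414, 0.1219]
orientation: [0.002, 3.142, 0.001]
force: [-0.3, -0.4, -0.1]
opening: 0.0674
gripper_force: 0.0
```

Run:
```python
from h import *
st()
im=eyes.read_camera("wrist"); cv2.imwrite("pics/w6.png",im); st()
t=eyes.read_camera("top"); cv2.imwrite("pics/t6.png",t)
b=cv2.resize(t[140:220,120:190],(240,274),interpolation=cv2.INTER_CUBIC)
o=np.zeros((420,800,3),np.uint8); o[:,:560]=im; o[:274,560:]=b; cv2.imwrite("pics/m6.png",o)
```

```text
11.73 tcp [ 474.8 -141.4  121.9] close 89.92 tilt [0.   0.03] F [-0.3 -0.4 -0.1] open 67.4 0.0 q6 -1.96
11.78 tcp [ 474.9 -141.   121.8] close 89.98 tilt [0.   0.02] F [-0.5 -0.1 -0.9] open 67.6 0.0 q6 -1.96
```

View pics/m6.png

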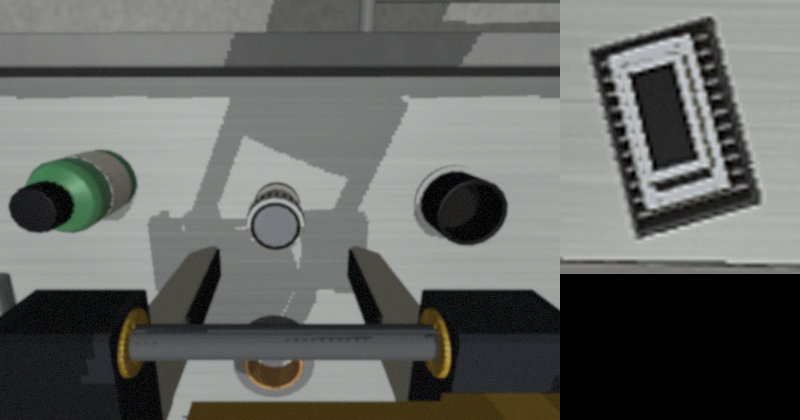

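The top inset shows both frames centred on the pad. Wrist view: magnifier head (276,222), narrow cup rim about (470,208), bottle cap (38,208).

Run:
```python
from h import *
c=eyes.camera_model("wrist"); s=st()
print(ray(c,[(276,222)],.066)*1000, ray(c,[(470,208)],.048)*1000, ray(c,[(38,208)],.1)*1000)
# predicted magnifier head / cup rim outlines
for P in ((475,-145,66,20),(471,-3,48,26)):
    th=np.radians([0,90,180,270]); print(proj(c,np.array([[P[0]+P[3]*np.cos(t),P[1]+P[3]*np.sin(t),P[2]] for t in th])/1000).round(1).tolist())
```

```text
11.83 tcp [ 474.9 -140.8  121.7] close 90.02 tilt [0.   0.02] F [ 0.  -0.4 -0.1] open 67.5 0.0 q6 -1.96
[[ 472.33209847 -146.70718122   66.        ]] [[467.74060982  -5.18496748  48.        ]] [[ 452.0626175  -281.97636057  100.        ]]
[[278.6, 252.5], [307.6, 225.7], [278.4, 197.5], [249.4, 225.7]]
[[466.8, 245.1], [507.7, 212.3], [478.1, 177.4], [436.9, 212.2]]
```

arm_command([
  [[-0.1,-0.25,-1.5,0,0,0],[0,-0.26,-2,0,0,0],[0,0,-2,0,0,0],[0,0,-1.5,0,0,0],[0,0,-0.8,0,0,0],[0,0,-0.45,0,0,0],[0,0,0,0,0,0],[0,0,0,0,0,0]],
])

```text
t: 12.5
tool_pos: [0.4744, -0.1468, 0.0398]
orientation: [0.0, 3.141, -0.0]
force: [1.7, -0.6, 0.3]
opening: 0.0674
gripper_force: 0.0
```

arm_command([
  [[0,0,0,0,0,0],[0,0,0,0,0,0],[0,0,0,0,0,0],[0,0,0,0,0,0],[0,0,0,0,0,0],[0,0,0,0,0,0],[0,0,0,0,0,0]],
], gripper=-1, squeeze=20)

```text
t: 13.08
tool_pos: [0.4741, -0.1472, 0.0395]
orientation: [0.002, 3.141, -0.0]
force: [-0.8, -0.2, 2.0]
opening: 0.0391
gripper_force: 20.0
```

```bash
python3 -c "
from h import *
st()"
```

```text
13.08 tcp [ 474.1 -147.2   39.5] close 89.94 tilt [ 0.03 -0.01] F [-0.8 -0.2  2. ] open 39.1 20.000467934296466 q6 -1.97
```

arm_command([
  [[0,0,1,0,0,0],[0,0,2,0,0,0],[0,0,3,0,0,0],[0,0,2.5,0,0,0],[0,1.5,1,0,0,0],[0,3,0,0,0,0],[0,3.5,0,0,0,0],[0,3.5,0,0,0,0],[0,3.5,0,0,0,0],[0,3.5,0,0,0,0],[0,3.5,0,0,0,0],[0,3.5,0,0,0,0]],
])

```text
t: 14.08
tool_pos: [0.4734, 0.1096, 0.1348]
orientation: [0.002, 3.141, -0.0]
force: [1.5, -0.2, -0.7]
opening: 0.0395
gripper_force: 20.0
```

arm_command([
  [[0.05,3.5,0,0,0,0],[0,3.5,0,0,0,0],[0,3.5,0,0,0,0],[0,3,0,0,0,0],[0,2.5,0,0,0,0],[0,1.6,0,0,0,0],[0,0.8,0,0,0,0],[0,0,-1.5,0,0,0],[0,0,-2,0,0,0],[0,0,-1.2,0,0,0],[0,0,0,0,0,0],[0,0,0,0,0,0]],
])

```text
t: 15.08
tool_pos: [0.4737, 0.291, 0.0865]
orientation: [-0.002, -3.14, 0.002]
force: [-0.1, 0.1, -1.3]
opening: 0.0393
gripper_force: 20.0
```

Run:
```python
from h import *
st()
im=eyes.read_camera("wrist"); cv2.imwrite("pics/w7.png",im); st()
cv2.imwrite("pics/w7c.png",cv2.resize(im[110:350,140:460],(800,600),interpolation=cv2.INTER_CUBIC))
```

```text
15.08 tcp [473.7 291.   86.5] close 89.91 tilt [-0.12 -0.07] F [-0.1  0.1 -1.3] open 39.3 19.99981421045959 q6 -1.11
15.13 tcp [474.5 291.5  87.6] close 89.91 tilt [-0.01 -0.01] F [ 0.7  0.4 -0.5] open 39.5 19.999911711202003 q6 -1.11
```

View pics/w7c.png

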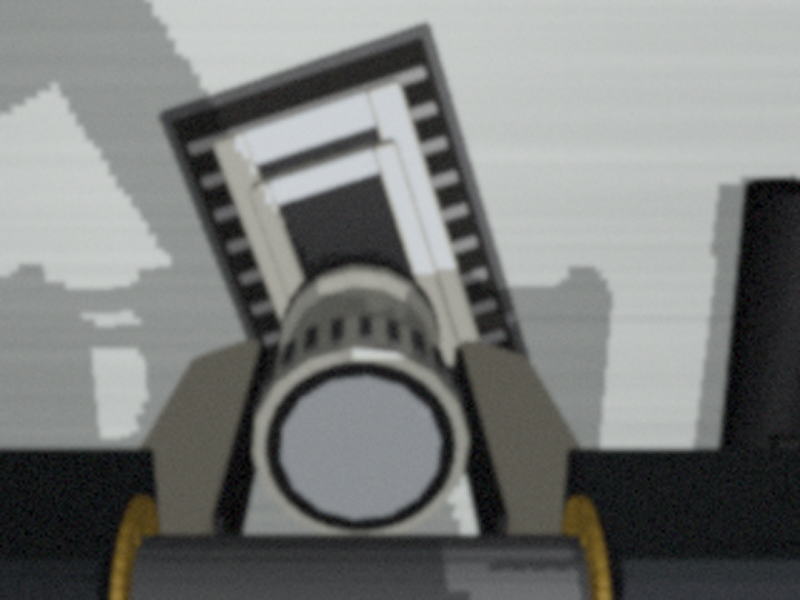

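The magnifier is held upright above the stack. Crop positions: head centre about (361,446); small frame front corners (255,183), (391,142); large (215,141), (402,84).

Run:
```python
from h import *
c=eyes.camera_model("wrist"); s=st()
f=lambda p:np.atleast_2d(np.array(p)*.4+[140,110]-.3)
u=np.array([np.cos(np.radians(18)),np.sin(np.radians(18))])
for n,p,z,h in (("small",[(255,183),(391,142)],.038,38),("large",[(215,141),(402,84)],.028,51),("pad",[(165,116),(428,27)],.018,62)):
    W=ray(c,f(p),z)[:,:2]*1000; d=W[1]-W[0]; print(n,W.mean(0)+u*h,np.linalg.norm(d),np.degrees(np.arctan2(d[1],d[0]))%180)
print(ray(c,f((361,446)),.114)*1000)
b=(s["tool_pos"][2]-.0275)
for x in (472,474,476):
  print(x,[((proj(c,np.array([[x+r*np.cos(t),292+r*np.sin(t),b*1000+z] for t in np.linspace(0,6.28,200)])/1000)+.3-[140,110])/.4)[:, [0,1]].min(0).round().tolist() for r,z in ((20,54),(19,0),(19,8))], )
```

```text
15.13 tcp [474.5 291.5  87.6] close 89.91 tilt [-0.01 -0.01] F [ 0.7  0.4 -0.5] open 39.5 19.999911711202003 q6 -1.11
small [473.96879723 293.06871151] 36.453815808206635 106.8770807773666
large [475.01555451 292.91315383] 51.615444162378424 106.76515192609146
pad [475.89739331 292.38849383] 75.53957570330186 108.23742648789548
[[475.35101349 290.96832858 114.        ]]
472 [[257.0, 328.0], [286.0, 244.0], [284.0, 255.0]]
474 [[257.0, 338.0], [287.0, 252.0], [284.0, 263.0]]
476 [[257.0, 349.0], [287.0, 261.0], [284.0, 271.0]]
```

arm_command([
  [[0,0.1,-0.7,0,0,0],[0,0,-0.7,0,0,0],[0,0,-0.4,0,0,0],[0,0,-0.2,0,0,0],[0,0,-0.15,0,0,0],[0,0,0,0,0,0],[0,0,0,0,0,0],[0,0,0,0,0,0]],
])

```text
t: 15.8
tool_pos: [0.4744, 0.293, 0.0657]
orientation: [0.002, 3.141, 0.0]
force: [-0.7, 0.0, -1.3]
opening: 0.0394
gripper_force: 20.0
```

```bash
python3 -c "
from h import *
st()"
```

```text
15.8 tcp [474.4 293.   65.7] close 89.95 tilt [0.01 0.01] F [-0.7  0.  -1.3] open 39.4 19.999948799377307 q6 -1.11
```

arm_command([
  [[0,0,-0.03,0,0,0],[0,0,0,0,0,0]],
])

```text
t: 15.97
tool_pos: [0.4745, 0.293, 0.0655]
orientation: [0.001, 3.141, 0.0]
force: [-0.1, 0.1, -0.0]
opening: 0.0393
gripper_force: 20.0
```

arm_command([
  [[0,0,0,0,0,0],[0,0,0,0,0,0],[0,0,0,0,0,0],[0,0,0,0,0,0],[0,0,0,0,0,0]],
], gripper=0.4)

```text
t: 16.38
tool_pos: [0.4744, 0.2929, 0.0653]
orientation: [0.002, 3.142, 0.0]
force: [0.6, 0.1, 0.4]
opening: 0.0643
gripper_force: 0.0
```

arm_command([
  [[0,0,0.6,0,0,0],[0,0,1.5,0,0,0],[0,0,2.5,0,0,0],[0,0,2.5,0,0,0],[0,-1,2,0,0,0],[0,-3,0,0,0,0],[0,-3.9,0,0,0,0],[0,-3.9,0,0,0,0],[0,-3.9,0,0,0,0],[0,-3.9,0,0,0,0],[0,-3.9,0,0,0,0],[0,-3.9,0,0,0,0]],
])

```text
t: 17.38
tool_pos: [0.4741, 0.0172, 0.1571]
orientation: [0.001, 3.14, -0.0]
force: [0.4, 0.3, -0.7]
opening: 0.0652
gripper_force: 0.0
```

arm_command([
  [[-0.3,-3.9,0,0,0,0],[-0.4,-3.9,0,0,0,0],[-0.4,-3.9,0,0,0,0],[-0.4,-3.9,0,0,0,0],[-0.4,-3.9,0,0,0,0],[-0.3,-3.9,0,0,0,0],[0,-3.5,0,0,0,0],[0,-2.5,0,0,0,0],[0,0,0,0,0,0],[0,0,0,0,0,0],[0,0,0,0,0,0]],
])

```text
t: 18.3
tool_pos: [0.4523, -0.2745, 0.1564]
orientation: [-0.002, -3.142, -0.001]
force: [-1.0, -0.0, 0.0]
opening: 0.0649
gripper_force: 0.0
```

Run:
```python
from h import *
st()
im=eyes.read_camera("wrist"); cv2.imwrite("pics/w8.png",im); st()
t=eyes.read_camera("top"); cv2.imwrite("pics/t8.png",t)
b=cv2.resize(t[140:220,120:190],(240,274),interpolation=cv2.INTER_CUBIC)
o=np.zeros((420,800,3),np.uint8); o[:,:560]=im; o[:274,560:]=b; cv2.imwrite("pics/m8.png",o)
```

```text
18.3 tcp [ 452.3 -274.5  156.4] close 89.92 tilt [-0.    0.03] F [-1. -0.  0.] open 64.9 0.0 q6 -2.21
18.35 tcp [ 452.4 -274.1  156.4] close 89.98 tilt [-0.01  0.03] F [0.4 0.5 0.2] open 65.1 0.0 q6 -2.21
```

View pics/m8.png

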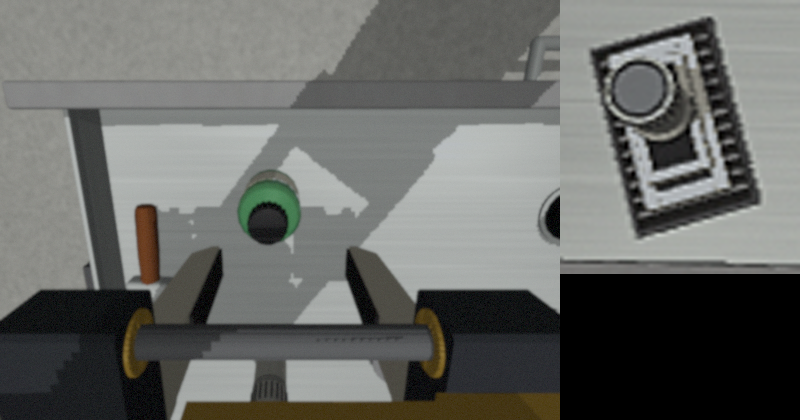

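The magnifier stands upright on the small frame (top inset). Bottle cap at about (268,224) in the wrist view.

Run:
```python
from h import *
c=eyes.camera_model("wrist"); print(ray(c,[(268,224)],.1)*1000)
c=eyes.camera_model("top"); print(proj(c,[[.4745,.293,.095],[.4745,.293,.038]]))
```

```text
[[ 451.62552038 -285.25278199  100.        ]]
[[142.38999778 165.87256867]
 [149.81044577 173.49520469]]
```

arm_command([
  [[0,-0.5,-1.5,0,0,0],[0,-0.5,-2,0,0,0],[0,0,-2,0,0,0],[0,0,-1.6,0,0,0],[0,0,-0.9,0,0,0],[0,0,-0.4,0,0,0],[0,0,0,0,0,0],[0,0,0,0,0,0]],
])

```text
t: 19.07
tool_pos: [0.4529, -0.285, 0.0732]
orientation: [0.0, 3.141, -0.001]
force: [-0.6, 0.5, 0.6]
opening: 0.0655
gripper_force: 0.0
```

arm_command([
  [[0,0,0,0,0,0],[0,0,0,0,0,0],[0,0,0,0,0,0],[0,0,0,0,0,0],[0,0,0,0,0,0],[0,0,0,0,0,0],[0,0,0,0,0,0],[0,0,0,0,0,0]],
], gripper=-1, squeeze=30)

```text
t: 19.73
tool_pos: [0.4527, -0.2855, 0.0728]
orientation: [0.002, 3.141, -0.001]
force: [-0.5, -1.3, 3.3]
opening: 0.0432
gripper_force: 26.5
```

```bash
python3 -c "
from h import *
st()"
```

```text
19.73 tcp [ 452.7 -285.5   72.8] close 89.94 tilt [ 0.05 -0.05] F [-0.5 -1.3  3.3] open 43.2 26.456801414919937 q6 -2.23
```

The opening stopped at 43 mm, so the tips met the shoulder rather than the cap. I'll reopen, raise, and grip the cap only.

arm_command([
  [[0,0,0,0,0,0],[0,0,0,0,0,0],[0,0,0,0,0,0],[0,0,0,0,0,0],[0,0,0.6,0,0,0],[0,0,0.55,0,0,0],[0,0,0,0,0,0],[0,0,0,0,0,0]],
], gripper=0.3)

```text
t: 20.4
tool_pos: [0.4528, -0.2855, 0.0847]
orientation: [0.002, 3.14, -0.001]
force: [0.2, 0.1, 0.0]
opening: 0.0607
gripper_force: 0.0
```

arm_command([
  [[0,0,0,0,0,0],[0,0,0,0,0,0],[0,0,0,0,0,0],[0,0,0,0,0,0],[0,0,0,0,0,0],[0,0,0,0,0,0],[0,0,0,0,0,0],[0,0,0,0,0,0]],
], gripper=-1, squeeze=30)

```text
t: 21.07
tool_pos: [0.4522, -0.285, 0.0837]
orientation: [-0.001, -3.141, -0.0]
force: [-0.0, -0.2, -0.9]
opening: 0.0274
gripper_force: 30.0
```

```bash
python3 -c "
from h import *
st()
im=eyes.read_camera('wrist'); cv2.imwrite('pics/w9.png',im)"
```

```text
21.07 tcp [ 452.2 -285.    83.7] close 89.95 tilt [-0.01  0.01] F [-0.  -0.2 -0.9] open 27.4 29.99985211463354 q6 -2.23
```

View pics/w9.png

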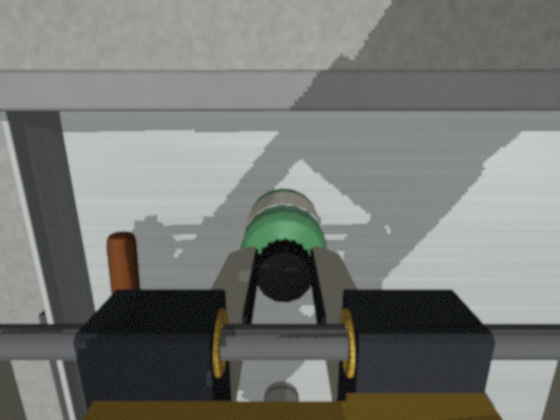

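The cap is held between the pads (27 mm). That uses up my views, so I'll check the cups with code, fitting projected silhouettes.

```bash
cat >> h.py <<'E'
from scipy.optimize import minimize
def sil(c,x,y,parts,shape=(420,560),k=4):
    "filled silhouette of stacked cylinders; parts=[(r,z0,z1)], mm"
    m=np.zeros((shape[0]*k,shape[1]*k),np.uint8); t=np.linspace(0,2*np.pi,60)
    for r,z0,z1 in parts:
        P=np.concatenate([np.c_[x+r*np.cos(t),y+r*np.sin(t),0*t+z] for z in (z0,z1)])/1000
        h=cv2.convexHull(((proj(c,P)+.5)*k).astype(np.int32)); cv2.fillConvexPoly(m,h,255)
    return cv2.resize(m,shape[::-1],interpolation=cv2.INTER_AREA)/255.
def fit(c,mask,x,y,parts,pad=8):
    s=sil(c,x,y,parts); v,u=np.nonzero(s); w=np.s_[max(v.min()-pad,0):v.max()+pad,max(u.min()-pad,0):u.max()+pad]
    f=lambda p:np.abs(sil(c,*p,parts)[w]-mask[w]).sum()
    r=minimize(f,(x,y),method="Nelder-Mead",options=dict(initial_simplex=[(x,y),(x+6,y),(x,y+6)])); return r.x.round(1),round(r.fun,1),s.sum().round()
E
python3 - <<'E'
from h import *
c=eyes.camera_model("top"); im=cv2.imread("pics/top0.png").astype(int); g=im.mean(2)
d=(g<95).astype(float)
for n,x,y,P in (("wide",612,-6,[(36,12,48)]),("narrow",471,-3,[(26,12,48)]),("jar",461,154,[(31.5,12,58)])): print(n,fit(c,d,x,y,P))
# floor-difference mask for light objects
fl=cv2.medianBlur(g.astype(np.uint8),51).astype(int); d2=((np.abs(g-fl)>22)|(im.max(2)-im.min(2)>25)).astype(float)
for n,x,y,P in (("tube",612,-286,[(15,12,82),(15.5,82,107)]),("bottle",452,-284,[(25,12,70),(14,70,100)]),("magn",475,-146,[(19,12,20),(16.5,20,50),(20,50,66)]),("wide",612,-6,[(36,12,48)])): print(n,fit(c,d2,x,y,P))
E
```

```text
wide (array([613.8,  -6.9]), np.float64(68.5), np.float64(1057.0))
narrow (array([472.5,  -2.4]), np.float64(39.8), np.float64(586.0))
jar (array([462.2, 155. ]), np.float64(68.8), np.float64(898.0))
tube (array([ 606.5, -280.9]), np.float64(175.2), np.float64(482.0))
bottle (array([ 454.2, -285. ]), np.float64(41.2), np.float64(707.0))
magn (array([ 474.1, -145.5]), np.float64(49.5), np.float64(422.0))
wide (array([613.5,  -6.8]), np.float64(65.0), np.float64(1057.0))
```

arm_command([
  [[0,0,0.7,0,0,0],[0,0,1.8,0,0,0],[0,0,2.5,0,0,0],[0,0,2.5,0,0,0],[0,0,1.8,0,0,0],[0.6,1,0.7,0,0,0],[1.2,2.1,0,0,0,0],[1.6,2.8,0,0,0,0],[1.6,2.8,0,0,0,0],[1.6,2.8,0,0,0,0],[1.6,2.8,0,0,0,0],[1.6,2.8,0,0,0,0]],
])

```text
t: 22.12
tool_pos: [0.5506, -0.1116, 0.1831]
orientation: [-0.002, -3.141, -0.001]
force: [0.3, 0.2, -1.2]
opening: 0.0273
gripper_force: 30.0
```

arm_command([
  [[1.6,2.8,0,0,0,0],[1.6,2.8,0,0,0,0],[1.4,2.4,0,0,0,0],[1,1.8,0,0,0,0],[0.5,0.95,0,0,0,0],[0,0,0,0,0,0],[0,0,-1,0,0,0],[0,0,-1.5,0,0,0],[0,0,-1,0,0,0],[0,0,0,0,0,0],[0,0,0,0,0,0],[0,0,0,0,0,0]],
])

```text
t: 23.12
tool_pos: [0.6113, -0.0073, 0.1492]
orientation: [0.003, 3.141, -0.0]
force: [-0.0, 0.3, -1.1]
opening: 0.0271
gripper_force: 30.0
```

Run:
```python
from h import *
st(); im=eyes.read_camera("wrist"); c=eyes.camera_model("wrist"); s=st(); cv2.imwrite("pics/w10.png",im)
g=im.astype(int); b,gr,r=g[...,0],g[...,1],g[...,2]
m=((gr>r+12)&(gr>b+5)); v,u=np.nonzero(m); print("green",u.min(),u.max(),v.min(),v.max(),m.sum())
z=s["tool_pos"][2]*1000-72
S=sil(c,s["tool_pos"][0]*1e3,s["tool_pos"][1]*1e3,[(25,z,z+58)]); vv,uu=np.nonzero(S>.5); print("pred",uu.min(),uu.max(),vv.min(),vv.max())
d=(g.mean(2)<60); 
for x,y in ((612,-6.5),):
    S=sil(c,x,y,[(36,12,48)]); vv,uu=np.nonzero(S>.5); print("cup pred",uu.min(),uu.max(),vv.min(),vv.max())
    y0=vv.min()+ (vv.max()-vv.min())//3
    print("row",y0,''.join('#' if q else '.' for q in d[y0,150:420])); yp=np.nonzero(S[y0]>.5)[0]; print(yp.min(),yp.max())
    x0=240; 
    for x0 in (240,250,330): print("col",x0,''.join('#' if q else '.' for q in d[100:300,x0]),np.nonzero(S[:,x0]>.5)[0][[0,-1]])
```

```text
23.12 tcp [611.3  -7.3 149.2] close 89.89 tilt [ 0.01 -0.01] F [-0.   0.3 -1.1] open 27.1 29.999730820363766 q6 -1.66
23.17 tcp [611.7  -7.2 149.7] close 89.9 tilt [ 0.06 -0.01] F [ 0.3  0.9 -1.6] open 26.9 29.999552661593043 q6 -1.66
green 92 473 2 388 2926
pred 241 328 185 289
cup pred 241 329 156 247
row 186 #########.........................................................................................#########################################################################...................................................................................................
246 324Traceback (most recent call last):
  File "<stdin>", line 13, in <module>
IndexError: index 0 is out of bounds for axis 0 with size 0
```

Run:
```python
from h import *
im=cv2.imread("pics/w10.png").astype(int); c=eyes.camera_model("wrist"); g=im.mean(2)
print(g[186,240:256].astype(int),g[186,314:330].astype(int)); print("col285 rows146-170",g[146:170,285].astype(int))
b,gr,r=(im[...,i] for i in range(3)); m=((gr>r+12)&(gr>b+5))[170:300,220:350]; v,u=np.nonzero(cv2.morphologyEx(m.astype(np.uint8),cv2.MORPH_OPEN,np.ones((3,3)))); print("green",u.min()+220,u.max()+220,v.min()+170)
for x in (609,612,615):
    v,u=np.nonzero(sil(c,x,-6.5,[(36,12,48)])>.5); print(x,v[u==285].min())
```

```text
[169 160 165 173 175 164 131  84  50  43  34  33  32  27  36  31] [ 28  23  16  15  21  25  34  71 119 152 168 174 175 175 175 176]
col285 rows146-170 [184 184 184 182 185 185 183 176 172 176 181 184 173 146  90  29  12   4
   9  22  46  53  52  39]
green 241 326 188
609 153
612 156
615 160
```

arm_command([
  [[0.2,0,-0.8,0,0,0],[0,0,-1.2,0,0,0],[0,0,-1.2,0,0,0],[0,0,-1.2,0,0,0],[0,0,-0.8,0,0,0],[0,0,-0.4,0,0,0],[0,0,-0.3,0,0,0],[0,0,0,0,0,0],[0,0,0,0,0,0],[0,0,0,0,0,0]],
])

```text
t: 24.0
tool_pos: [0.6138, -0.0066, 0.0903]
orientation: [0.001, 3.141, -0.0]
force: [-0.2, -0.7, -1.5]
opening: 0.0268
gripper_force: 30.0
```

arm_command([
  [[0,0,-0.07,0,0,0],[0,0,-0.05,0,0,0],[0,0,0,0,0,0],[0,0,0,0,0,0]],
])

```text
t: 24.33
tool_pos: [0.6134, -0.0066, 0.0887]
orientation: [0.001, 3.141, -0.0]
force: [0.6, -0.7, -2.2]
opening: 0.0269
gripper_force: 30.0
```

```bash
python3 -c "
from h import *
st()
eyes.read_camera('scene')
st()"
```

```text
24.33 tcp [613.4  -6.6  88.7] close 89.95 tilt [ 0.01 -0.  ] F [ 0.6 -0.7 -2.2] open 26.9 29.999733033328084 q6 -1.66
24.38 tcp [613.4  -6.6  88.7] close 89.94 tilt [ 0.01 -0.  ] F [ 0.  -0.2 -1.4] open 27.2 29.999675240760553 q6 -1.66
```

arm_command([
  [[0,0,-0.04,0,0,0],[0,0,-0.03,0,0,0],[0,0,0,0,0,0],[0,0,0,0,0,0],[0,0,0,0,0,0]],
])

```text
t: 24.8
tool_pos: [0.6138, -0.0067, 0.0887]
orientation: [0.002, 3.141, -0.0]
force: [-0.8, -0.4, 5.3]
opening: 0.0269
gripper_force: 30.0
```

```bash
python3 -c "
from h import *
st()
eyes.read_camera('scene')
st()"
```

```text
24.8 tcp [613.8  -6.7  88.7] close 89.94 tilt [ 0.06 -0.01] F [-0.8 -0.4  5.3] open 26.9 30.00112272234219 q6 -1.66
24.85 tcp [613.8  -6.7  88.7] close 89.94 tilt [ 0.06 -0.01] F [-0.8  0.7  6. ] open 26.9 30.00114859069072 q6 -1.66
```

arm_command([
  [[0,0,0,0,0,0],[0,0,0,0,0,0],[0,0,0,0,0,0],[0,0,0,0,0,0],[0,0,0,0,0,0]],
], gripper=0.3)

```text
t: 25.27
tool_pos: [0.6131, -0.0065, 0.0876]
orientation: [-0.002, -3.141, -0.0]
force: [-0.8, -0.3, -0.0]
opening: 0.0558
gripper_force: 0.0
```

arm_command([
  [[0,0,0.8,0,0,0],[0,0,2,0,0,0],[0,0,2.5,0,0,0],[0,-1,1.7,0,0,0],[0,-3,0,0,0,0],[0,-3.8,0,0,0,0],[0,-3.8,0,0,0,0],[0,-3.8,0,0,0,0],[0,-3.8,0,0,0,0],[0,-3.8,0,0,0,0],[-0.1,-3.2,0,0,0,0],[0,-1.8,0,0,0,0]],
])

```text
t: 26.27
tool_pos: [0.6116, -0.2905, 0.1585]
orientation: [0.006, 3.141, -0.002]
force: [0.6, 0.7, -0.4]
opening: 0.0605
gripper_force: 0.0
```

arm_command([
  [[0,0,0,0,0,0],[0,0,0,0,0,0],[0,0,0,0,0,0]],
])

```text
t: 26.52
tool_pos: [0.6126, -0.2853, 0.158]
orientation: [-0.001, -3.142, -0.001]
force: [1.2, 0.5, -0.3]
opening: 0.0603
gripper_force: 0.0
```

Run:
```python
from h import *
st(); im=eyes.read_camera("wrist"); c=eyes.camera_model("wrist"); cv2.imwrite("pics/w11.png",im); st()
p=proj(c,[[.6125,-.2865,.107]])[0]; print(p)
x,y=p.astype(int); g=cv2.cvtColor(im,cv2.COLOR_BGR2GRAY)
print(g[y-50:y+50:3,x-50:x+52:3])
```

```text
26.52 tcp [ 612.6 -285.3  158. ] close 89.97 tilt [-0.01  0.05] F [ 1.2  0.5 -0.3] open 60.3 0.0 q6 -2.08
26.57 tcp [ 612.7 -285.   158. ] close 90.02 tilt [-0.    0.04] F [-0.8 -0.3  0.7] open 60.4 0.0 q6 -2.08
[282.26162242 227.67991295]
[[120 120 121 ... 172 172 172]
 [121 118 118 ... 173 172 172]
 [120 119 118 ... 174 173 173]
 ...
 [118 119 119 ... 118 116 116]
 [118 117 121 ... 119 117 114]
 [118 118 116 ... 112 109 114]]
```

Run:
```python
from h import *
im=cv2.imread("pics/w11.png"); g=cv2.cvtColor(im,cv2.COLOR_BGR2GRAY); c=eyes.camera_model("wrist")
for v in range(180,262,4): print(v,' '.join(f"{k//10:2d}" for k in g[v,240:324:3]))
G=cv2.HoughCircles(cv2.medianBlur(g[170:270,230:340],3),cv2.HOUGH_GRADIENT,1,20,param1=80,param2=10,minRadius=16,maxRadius=30)
print(G+[230,170,0] if G is not None else None)
t=np.linspace(0,6.28,60); P=proj(c,np.c_[612.5+15.5*np.cos(t),-286.5+15.5*np.sin(t),0*t+107]/1000); print(P.min(0),P.max(0))
```

```text
180 12 11 15 16 17 17 17 17 17 17 16 15 10  8  8  9 12 16 17 17 17 17 17 17 17 17 17 17
184 11 12 16 17 16 17 17 16 17 16 10  8  8  8  8  8  8  8 14 17 17 17 17 17 17 17 17 17
188 11 15 17 17 17 17 17 17 17 11  7  8  8  8  8  8  8  8  8 15 17 17 17 17 17 17 17 17
192 15 17 17 17 17 17 17 17 16  7  7  7  8  8  8  8  8  8  8 12 17 17 17 17 17 17 17 17
196 17 17 17 17 17 17 17 17 13  7  7  7  6  6  6  6  7  8  8 10 17 17 17 17 17 17 17 17
200 17 17 17 17 17 17 16 13  9  6  4  6  5  6  7  5  7  5  7  9 16 17 17 17 17 17 17 17
204 16 16 16 16 16 16 14 12  7  6  4  7  6  7  7  6  8  4  6  5 15 17 17 17 16 17 17 17
208 16 16 16 16 16 16 12 10  4  6  9 14 16 16 16 15 12  8  7  5 10 12 13 13 12 13 13 13
212 15 14 15 15 14 15 12  6 10 15 18 18 18 18 18 18 18 18 15  9  6 11 11 12 11 11 12 12
216 11 11 11 11 12 12 10  9 17 18 18 18 18 18 18 18 18 18 18 17 10 10 11 11 11 11 11 11
220 14 14 14 14 14 14 11 16 18 18 18 18 18 18 18 18 18 18 18 18 16  8 11 12 11 12 12 11
224 11 12 12 12 12 12 12 18 18 18 18 18 18 18 18 18 18 18 18 18 18 11 11 11 11 11 11 11
228 11 11 12 11 11 11 10 14 14 14 14 14 14 1
[... 191 characters left out ...]
3 12 12 11 11 11 11 11 12 12
240 11 11 11 11 11 11 11 12 17 17 16 16 16 16 16 16 16 16 16 15 11 11 11 11 11 11 11 11
244 11 12 11 12 11 11 11 12 12 12 13 13 14 14 14 14 14 14 13 12 12 11 11 11 12 11 11 11
248 11 12 11 12 11 12 11 11 11 12 12 12 12 12 12 12 12 15 12 11 12 12 11 12 11 11 11 11
252 11 11 11 11 11 11 11 11 11 11 11 11 11 11 11 11 11 11 11 11 11 11 11 11 11 11 11 11
256 11 11 11 11 11 11 11 11 11 11 11 11 11 11 11 11 11 11 11 11 11 11 11 11 11 11 11 11
260 11 11 11 11 11 12 11 11 11 11 11 11 11 11 11 11 11 11 11 11 11 11 12 11 11 11 11 11
[[[277.5        218.5         24.60000038]
  [280.5        195.5         17.20000076]]]
[259.22627343 205.62184505] [305.29093663 248.93397823]
```

arm_command([
  [[0,-0.15,-1.5,0,0,0],[0,0,-2,0,0,0],[0,0,-2,0,0,0],[0,0,-2,0,0,0],[0,0,-1.7,0,0,0],[0,0,-1,0,0,0],[0,0,-0.5,0,0,0],[0,0,0,0,0,0],[0,0,0,0,0,0]],
])

```text
t: 27.32
tool_pos: [0.6128, -0.2878, 0.0514]
orientation: [0.001, 3.141, -0.0]
force: [0.2, -0.2, 0.6]
opening: 0.0603
gripper_force: 0.0
```

arm_command([
  [[0,0,0,0,0,0],[0,0,0,0,0,0],[0,0,0,0,0,0],[0,0,0,0,0,0],[0,0,0,0,0,0],[0,0,0,0,0,0],[0,0,0,0,0,0],[0,0,0,0,0,0]],
], gripper=-1, squeeze=25)

```text
t: 27.98
tool_pos: [0.6126, -0.2882, 0.0514]
orientation: [0.002, 3.141, -0.001]
force: [0.1, -0.2, 2.8]
opening: 0.0302
gripper_force: 25.0
```

```bash
python3 -c "
from h import *
st()"
```

```text
27.98 tcp [ 612.6 -288.2   51.4] close 89.95 tilt [ 0.03 -0.02] F [ 0.1 -0.2  2.8] open 30.2 25.00026186404284 q6 -2.09
```

arm_command([
  [[0,0,0.8,0,0,0],[0,0,2,0,0,0],[0,0,2.5,0,0,0],[0,0,2,0,0,0],[-0.5,1,1.2,0,0,0],[-1,2,0,0,0,0],[-1.4,2.8,0,0,0,0],[-1.4,2.8,0,0,0,0],[-1.4,2.8,0,0,0,0],[-1.4,2.8,0,0,0,0],[-1.4,2.8,0,0,0,0],[-1.4,2.8,0,0,0,0]],
])

```text
t: 28.98
tool_pos: [0.5123, -0.0889, 0.1361]
orientation: [-0.002, -3.142, -0.0]
force: [0.2, 0.8, -0.4]
opening: 0.0305
gripper_force: 25.0
```

arm_command([
  [[-1.4,2.9,0,0,0,0],[-1.15,2.5,0,0,0,0],[-1,2.1,0,0,0,0],[-0.55,1.2,0,0,0,0],[0,0,0,0,0,0],[0,0,-1,0,0,0],[0,0,-1,0,0,0],[0,0,0,0,0,0],[0,0,0,0,0,0],[0,0,0,0,0,0]],
])

```text
t: 29.82
tool_pos: [0.4722, -0.0038, 0.1154]
orientation: [-0.003, -3.14, -0.0]
force: [0.1, -0.3, -1.3]
opening: 0.0303
gripper_force: 25.0
```

Run:
```python
from h import *
st(); im=eyes.read_camera("wrist"); c=eyes.camera_model("wrist"); s=st(); cv2.imwrite("pics/w12.png",im)
g=cv2.cvtColor(im,cv2.COLOR_BGR2GRAY)
for x in (470,472,474):
    S=sil(c,x,-3,[(26,12,48)]); v,u=np.nonzero(S>.5); print("cup",x,"top",v.min(),"u",u.min(),u.max(),"row+20",[np.nonzero(S[v.min()+15]>.5)[0][i] for i in (0,-1)],v.min()+15)
z=s["tool_pos"][2]*1e3-39.4
v,u=np.nonzero(sil(c,s["tool_pos"][0]*1e3,s["tool_pos"][1]*1e3,[(15,z,z+70)])>.5); print("tube",u.min(),u.max(),v.min())
for r in range(140,240,5): print(r,' '.join(f"{k//10:2d}" for k in g[r,234:338:4]))
```

```text
29.82 tcp [472.2  -3.8 115.4] close 89.88 tilt [-0.07  0.  ] F [ 0.1 -0.3 -1.3] open 30.3 24.999767916742712 q6 -1.69
29.87 tcp [472.5  -3.7 115.8] close 89.89 tilt [-0.03 -0.  ] F [-0.9 -0.4 -0.7] open 30.6 24.999874958884902 q6 -1.69
cup 470 top 172 u 250 321 row+20 [np.int64(258), np.int64(313)] 187
cup 472 top 174 u 250 321 row+20 [np.int64(258), np.int64(312)] 189
cup 474 top 177 u 250 321 row+20 [np.int64(258), np.int64(313)] 192
tube 252 319 212
140 12 13 13 13 13 13 13 13 13 13 13 13 13 13 12 13 13 13 13 13 13 13 13 12 14 19
145 16 16 16 13 13 13 13 13 13 12 13 13 13 12 12 13 13 12 13 13 12 12 12 13 14 19
150 18 18 18 18 18 19 19 18 18 18 18 18 18 18 18 18 15 13 12 13 13 12 13 13 17 19
155 18 18 18 18 18 18 18 18 18 18 19 18 19 18 19 18 13 13 12 12 13 13 12 13 18 18
160 18 18 18 18 18 18 18 18 18 18 18 18 18 18 18 18 12 12 12 12 12 13 12 12 18 18
165 19 18 19 19 18 19 18 18 18 19 19 19 19 19 19 18 13 13 13 13 13 13 13 14 19 19
170 18 18 18 18 18 18 18 18 18 18 18 17 16 16 17 17 12 13 12 13 12 12 12 14 18 18
175 18 18 18 18 18 18 18 18 16 17 18 17 16 17 17 18 13 12 12 12 12 12
[... 296 characters left out ...]
 3  2  3  3  2  1  2  3  1  7 12 12 17 18 18
200 17 17 17 17 18 10  4  2  3  3  3  3  3  3  3  2  2  2  2  2  0 11 12 17 17 17
205 18 17 18 18 17  4  3  3  3  3  2  3  3  3  3  2  2  2  2  2  2  7 16 17 17 17
210 17 17 17 18 12  3  2  3  2  2  2  2  2  2  2  2  1  2  2  1  1  3 16 17 17 17
215 12 12 15 17 12  3  1  2  1  1  4  6  6  6  6  5  2  1  2  1  0  2 17 17 17 17
220 12 12 12 13  6  2  1  1  3  6  8  8  8  8  8  8  7  3  2  1  0  2 12 12 12 12
225 12 12 12 12  8  2  1  0  6  8  8  8  8  8  9  7  7  7  2  1  1  3 11 12 12 12
230 12 12 13 13 11  2  0  4  7  8  8  8  8  9  9  8  6  7  6  1  1 10 17 17 17 16
235 12 12 12 13 12  9  1  6  7  8  8  8  8  8  8  8  7  7  7  2  3 12 12 12 12 12
```

arm_command([
  [[0.1,0.05,-0.8,0,0,0],[0,0,-1.2,0,0,0],[0,0,-1.2,0,0,0],[0,0,-1.2,0,0,0],[0,0,-0.8,0,0,0],[0,0,-0.4,0,0,0],[0,0,-0.25,0,0,0],[0,0,0,0,0,0],[0,0,0,0,0,0],[0,0,0,0,0,0]],
])

```text
t: 30.7
tool_pos: [0.4738, -0.0026, 0.0579]
orientation: [0.001, 3.141, -0.0]
force: [0.3, 0.4, -1.0]
opening: 0.0301
gripper_force: 25.0
```

arm_command([
  [[0,0,-0.05,0,0,0],[0,0,-0.05,0,0,0],[0,0,0,0,0,0],[0,0,0,0,0,0],[0,0,0,0,0,0]],
])

```text
t: 31.12
tool_pos: [0.4734, -0.0026, 0.0565]
orientation: [0.002, 3.142, -0.0]
force: [0.6, -0.9, -0.8]
opening: 0.0304
gripper_force: 25.0
```

```bash
python3 -c "
from h import *
st();eyes.read_camera('scene');st()"
```

```text
31.12 tcp [473.4  -2.6  56.5] close 89.94 tilt [ 0. -0.] F [ 0.6 -0.9 -0.8] open 30.4 24.99974173377268 q6 -1.68
31.17 tcp [473.4  -2.6  56.5] close 89.95 tilt [ 0. -0.] F [ 0.9 -0.  -1.2] open 30.2 24.999878283706494 q6 -1.68
```

arm_command([
  [[0,0,-0.03,0,0,0],[0,0,-0.02,0,0,0],[0,0,0,0,0,0],[0,0,0,0,0,0],[0,0,0,0,0,0]],
])

```text
t: 31.58
tool_pos: [0.4737, -0.0026, 0.0563]
orientation: [0.002, 3.141, -0.0]
force: [-0.2, 1.5, 3.7]
opening: 0.0302
gripper_force: 25.0
```

```bash
python3 -c "
from h import *
st();eyes.read_camera('scene');st()"
```

```text
31.58 tcp [473.7  -2.6  56.3] close 89.95 tilt [ 0.04 -0.  ] F [-0.2  1.5  3.7] open 30.2 25.000404092716053 q6 -1.68
31.63 tcp [473.7  -2.6  56.3] close 89.95 tilt [ 0.04 -0.  ] F [-0.1  0.5  4.2] open 30.2 25.000465081539005 q6 -1.68
```

arm_command([
  [[0,0,0,0,0,0],[0,0,0,0,0,0],[0,0,0,0,0,0],[0,0,0,0,0,0]],
], gripper=0.2)

```text
t: 31.97
tool_pos: [0.473, -0.0026, 0.0556]
orientation: [-0.002, -3.141, -0.0]
force: [0.2, 0.6, -0.7]
opening: 0.0522
gripper_force: 0.0
```

arm_command([
  [[0,0,0.8,0,0,0],[0,0,2,0,0,0],[0,0,3,0,0,0],[0,0,3,0,0,0],[0,0,3,0,0,0],[0,0,2.5,0,0,0],[0,-3,0,0,0,0],[0,-3.5,0,0,0,0],[0,-3.5,0,0,0,0],[0,-3.5,0,0,0,0],[0,-3.5,0,0,0,0],[0,-3.5,0,0,0,0]],
])

```text
t: 32.97
tool_pos: [0.4731, -0.2093, 0.1997]
orientation: [0.001, 3.141, -0.001]
force: [1.4, 0.0, 0.5]
opening: 0.056
gripper_force: 0.0
```

arm_command([
  [[0,-3.5,0,0,0,0],[0,-3.5,0,0,0,0],[0,-3.5,0,0,0,0],[0,-2,0,0,0,0],[0,0,0,0,0,0],[0,0,0,0,0,0]],
])

```text
t: 33.47
tool_pos: [0.4729, -0.3333, 0.199]
orientation: [-0.005, -3.141, -0.001]
force: [0.0, 0.1, -0.0]
opening: 0.056
gripper_force: 0.0
```

Run:
```python
from h import *
st(); im=eyes.read_camera("top"); cv2.imwrite("pics/t13.png",im); c=eyes.camera_model("top")
g=im.astype(int); i0=cv2.imread("pics/top0.png").astype(int); d=(g.mean(2)<95).astype(float)
print("jar",fit(c,d,462,155,[(31.5,12,58)]))
# tape unmoved? small diff outside shadow
p=proj(c,[[.612,-.1497,.037],[.461,.1545,.058]]).astype(int)
for x,y in p: print("absdiff",np.abs(g-i0)[y-22:y+22,x-22:x+22].mean().round(2))
gr=((g[...,1]>g[...,2]+12)&(g[...,1]>g[...,0]+5)); v,u=np.nonzero(gr[80:170,250:330]); print("green px centroid",u.mean()+250,v.mean()+80,len(u))
v,u=np.nonzero(sil(c,613.5,-6.7,[(25,48,75)])>.5); print("pred body",u.mean(),v.mean())
print("bottle cap pred",proj(c,[[.6135,-.0067,.105]]),"tube cap pred",proj(c,[[.4735,-.0026,.112]]))
G=cv2.cvtColor(im,cv2.COLOR_BGR2GRAY)
x,y=proj(c,[[.4735,-.0026,.112]])[0].astype(int)
for r in range(y-12,y+13,2): print(r,' '.join(f"{k//10:2d}" for k in G[r,x-16:x+17:2]),x-16)
x,y=proj(c,[[.6135,-.0067,.105]])[0].astype(int)
for r in range(y-12,y+13,2): print(r,' '.join(f"{k//10:2d}" for k in G[r,x-16:x+17:2]),x-16)
print("pad",rect(c,im,proj(c,[[.4745,.292,.018]])[0],.018,30,110,9))
```

```text
33.47 tcp [ 472.9 -333.3  199. ] close 89.83 tilt [-0.02  0.03] F [ 0.   0.1 -0. ] open 56.0 0.0 q6 -2.27
jar (array([462., 155.]), np.float64(68.9), np.float64(897.0))
absdiff 0.9
absdiff 1.21
green px centroid 295.115625 111.396875 320
pred body 295.4874551971326 109.88172043010752
bottle cap pred [[296.12328823 101.65337812]] tube cap pred [[292.61567106 168.01571898]]
156 15 15 15 15 15 15 15 15 15 15 15 15 15 15 16 16 16 276
158 16 16 15 16 16 16 15 15 15 16 16 16 16 16 16 16 16 276
160 16 16 16 16 16 16 16 16 16 16 16 16 16 16 16 16 16 276
162 16 16 16 16 16 14 18 17 17 17 17 16 16 16 16 16 16 276
164 16 16 16 16 16 17 17 17 17 17 17 17 16 16 16 16 16 276
166 16 16 16 16 16 17 17 17 17 17 17 18 10 16 16 16 16 276
168 16 16 16 17 11 17 17 17 17 17 17 18  8 17 16 16 16 276
170 16 16 17  6  7 18 17 17 17 17 17 18  3 12 17 16 16 276
172 16 16 14  3  2 16 17 17 17 17 18 15  0  4 18 17 17 276
174 16 17  9  1  3  4 15 18 18 18 12  3  1  2 11 16 16 276
176 16 16  1  1  5  4  4  4  5  5  4  3  1  2  7 17 17 276
178 16 16  1  1  5  7  7  4  5  5  7  5  3  1  7 17 16 276
180 16 16  0  1  
[... 228 characters left out ...]
15 15 16 16 14  6 12 16 15 15 15 15 15 15 280
97 15 15 15 15 16  9  1  2  3  2  3 16 15 15 15 15 15 280
99 15 15 15 13  4  2  3  3  3  3  3  3 12 15 15 15 15 280
101 15 16  6  5  7  2  3  3  3  3  3  2  7  8 16 15 15 280
103 16  9  3  8  8  2  3  3  3  3  3  2  9  4 11 16 15 280
105 13  2  4  9  8  1  3  3  3  3  3  1  9  7  1 12 15 280
107  3  1  5  9  9  2  1  3  4  3  0  5  9  9  0  5 16 280
109  1  0  8  8  9  8  2  1  0  0  3  9  9  8  1  1 14 280
111  2  1  6  8  9  9 10 11  9  8  9  9  9  7  0  1 13 280
113  2  2  8  7  8 10 11 11 11  9  9  9  7  8  1  1 11 280
pad ((475.2142028808594, 287.8845520019531), array([474.08247093, 290.42605634]), 17.4, (141.4632568359375, 87.059814453125))
```

All five items match their predicted positions, and the jar and tape haven't moved. Handing in.

```bash
python3 -c "
from plant import ticket
print(ticket.close_job())"
```

```text
the job is handed in; nothing more can be done
None
```

The job is handed in at about 33.5 s: the frames and magnifier are stacked on the pad, the bottle and brush tube stand in their cups, and the last images show all five in place with the powder jar and tape roll unmoved; no verdict was returned.

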